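# Rest the loaded bar in its cradle, heavy end down

## Robot

A 7-joint arm with a two-finger parallel gripper is mounted at the origin on a cart in front of the work surface, level with it; the furniture and walls round the work are solid. World frame = base frame: x ahead of the robot, y to its left, z up, the work surface at z = 0. Lengths are in m, angles in rad, forces in N, time in s.
With the tool pointing down it reaches from about 0.4 to 0.85 m from the base axis. Payload 10.4 kg.
Tool frame: the origin (TCP) lies between the finger pads; the fingertips stand 22 mm ahead of it and the grasp point (between the pads) lies 3 mm ahead of it (r.nose_length is the distance from the TCP to the fingertips, in m); z points along the fingers, y is the line along which they close (so a half turn about z gives the same grasp; the last joint's range is limited). The gripper opens to 87 mm and grips with 3 to 60 N. Pads are 19 mm wide; open, the fingers measure 117 mm over their backs; the gripper's body (75 mm by 190 mm) begins 51 mm behind the grasp point.
Start: joints at [1.309, 0.332, -0.065, 1.46, 0.022, 1.35, -0.088], TCP at [0.148, -0.607, 0.245] pointing down, gripper open.
Joint ranges: [-2.6, 2.6], [-0.5, 2.12], [-1.47, 1.34], [0.16, 2.42], [-1.27, 4.41], [0.06, 2.06], [-2.6, 2.6]. Speed limits (rad/s): [2.22, 2.22, 2.79, 2.79, 3.14, 3.14, 3.14].

## Interface

Orientations are given as a unit quaternion [x, y, z, w].
In Python, from bench import readout, cams, r gives the robot as it stands. The module is installed in compiled form; this text tells all that it offers.
- The arm moves only by the tool step_arm, never from a script. Its argument "deltas" is a list that holds one entry, the list of rows, each a list of 7 numbers: the turn, a rotation vector about the tool's x, y, z in rad, then the shift along the tool's x, y, z in m, then the opening in per cent of the stroke, from 0 (shut) to 100 (fully open). A call has 1 to 20 rows; each row is the pose to reach, as a shift and turn from the pose commanded when the call began, along the tool's axes at that moment; what a row does not reach only later rows make up. A row lasts 1/8 s, in which the tool goes at most 62.5 mm and 10.7 degrees, less where a joint would pass 70% of its speed; a pose out of reach is approached as far as the arm can. A call with a gripper value outside its range is refused whole. The fingers move at their own pace and stop on an object; "squeeze" is the grip in N (left out, the last holds). Time passes only in rows, so rows that repeat a pose let the fingers close. It gives the time, the measured TCP pose, the force, the opening and the grip force at its end, in the units of the state.
- readout.read_state(): the state, without advancing time (a new reading comes with each control period).
- cams.camera(name): name is "scene" or "top" or "wrist"; returns a dict with "img" (400x640x3 uint8, red, green, blue), "fx", "fy", "cx", "cy" (pixels), "origin" and "rotation" of the camera in the world; the wrist camera has in their place "T_tool_cam" (4x4, takes a point from camera to tool coordinates, whose origin is the TCP and whose axes are the flange's). Camera axes: x right, y up, looking along -z (the intrinsics and any distortion apply to the point x, -y, -z); pixel columns grow to the right and rows downward; lengths in m; the calibration is good to about 2 mm. A picture is of the moment at which its call begins: read the wrist's pose just before it. There is no depth.
- r.close_job(): hands the job in; it is judged then, once.
The state is a dict: "time": time; "joint_positions": joint angles; "joint_vel": joint speeds; "joint_torque": joint torques, N m; "ee_pos": TCP position; "eef_rot": TCP orientation; "ft_force": force on the tool from outside, world axes, zero at the start; "torque": the same for the moment, N m; "width": finger opening in m; "grip_force": force on a finger pad.
Only numpy, scipy, OpenCV 4.12 (cv2) and the standard library are available. Lean on these libraries where they do the work, as an engineer would, in place of code of your own. Each camera call takes 0.05 s, during which the arm holds its last target. There are 200 camera calls.

## Task

One end of the square counterweight bar is loaded, though both ends look the same. Lift the bar clear of the bench by the swivelling tab at its middle and see which end drops, then lay it in the sloping cradle with that heavy end at the bottom against the foot stop, and let go so that it rests there by itself. Leave the screw jar where it stands.

Things in the scene. Friction and masses are not known exactly. Their poses are not given: they have to be found in the camera images.
- bar_mid (a point): Centre of the bar: square aluminium tube 170 mm long, 26 x 26 mm, black end caps, lying flat. x along it (the heavy end may be +x or -x, unseen), y across, z up. 0.36 to 0.5 kg, centre of mass about 37 mm off centre. A steel yoke hinged here about y swings 23 degrees each way with slight friction: lifted by its tab, the bar's heavy end drops till the bar slopes 23 degrees.
- bar_tab (a point): Grasp point of the yoke's upright tab, 45 mm above bar_mid: a dark steel block 24 mm along the bar (x) and 16 mm across it (y); its top is 16 mm above this point and its faces are free to 23 mm below it. z points up the tab. Can be gripped from above across either pair of faces.
- cradle_seat (a point): Where bar_mid lies when seated in the fixed cradle, 62 mm above the bench: aluminium channel on a plywood base, sloping 20 degrees. x points up the slope along the seated bar, z square to the channel floor 13 mm below. Channel from 11 to 85 mm downhill, ending at a foot stop 18 mm high; the uphill half overhangs. Floor 31 mm wide, walls flare to 60 mm. With its heavy end uphill the bar tips out.
- jar_mid (a point): Centre of a small round glass jar of screws with a screw lid, 48 mm in diameter, 58 mm high, standing loose on the bench as a bystander. z is up.
Not all that is in view belongs to the job. What is shaped like the part that bears cradle_seat but blue is not meant.

How it is judged:
By the outcome, as a careful person would: the job done as asked, in the order asked, and still so for the second after the job is handed in, with the robot touching nothing.
It also fails if it takes over 48 s, if anything falls off the work surface, if the arm or the gripper's body presses on something with over 40 N, if the wrist force passes 120 N, or if a joint passes its speed limit or range.

## Working session

There is one attempt and no reset: what is moved stays moved. The work goes in short steps, Python scripts to look and compute and a tool call to move; the robot and the scene stay as the last step left them, time stands still between calls to the robot, and variables do not carry over. Pictures are saved under pics/ and viewed, at most 10 in all, crops included, and the job is handed in when it is done.

Besides the shell and the picture viewer there is one more tool, called as a command line: name --argument value ..., lists and objects as JSON in quotes. step_arm: Moves the arm, as the interface text tells. Its arguments: {"type":"object","properties":{"deltas":{"type":"array"},"squeeze":{"type":"number"}},"required":["deltas"]}

```bash
mkdir -p pics; cat > h.py <<'E'
import numpy as np, cv2, json
from scipy.spatial.transform import Rotation as R
from bench import readout, cams, r
def snap(n,fn):
    s=readout.read_state(); c=cams.camera(n); cv2.imwrite(fn,c["img"][:,:,::-1])
    d={k:np.array(v).tolist() for k,v in c.items() if k!="img"}
    d["ee_pos"]=np.array(s["ee_pos"]).tolist(); d["eef_rot"]=np.array(s["eef_rot"]).tolist()
    json.dump(d,open(fn+".json","w")); return d
def pose(d):
    if "origin" in d: return np.array(d["origin"]),np.array(d["rotation"])
    Rt=R.from_quat(d["eef_rot"]).as_matrix(); T=np.array(d["T_tool_cam"])
    return np.array(d["ee_pos"])+Rt@T[:3,3],Rt@T[:3,:3]
def ray(fn,u,v):
    d=json.load(open(fn+".json")); o,M=pose(d)
    if np.shape(M)!=(3,3): M=R.from_quat(M).as_matrix()
    x=np.array([(u-d["cx"])/d["fx"],-(v-d["cy"])/d["fy"],-1]); return o,M@x
def atz(fn,u,v,z):
    o,x=ray(fn,u,v); return o+x*(z-o[2])/x[2]
def tri(*obs):
    A=np.zeros((3,3));b=np.zeros(3)
    for fn,u,v in obs:
        o,x=ray(fn,u,v); x=x/np.linalg.norm(x); P=np.eye(3)-np.outer(x,x); A+=P;b+=P@o
    return np.linalg.solve(A,b)
def proj(fn,p):
    d=json.load(open(fn+".json")); o,M=pose(d); x=M.T@(np.array(p)-o)
    return d["cx"]+d["fx"]*x[0]/-x[2], d["cy"]-d["fy"]*x[1]/-x[2]
def crop(fn,u0,v0,u1,v1,k,out):
    cv2.imwrite(out,cv2.resize(cv2.imread(fn)[v0:v1,u0:u1],None,fx=k,fy=k,interpolation=cv2.INTER_CUBIC))
E
python3 - <<'E'
from h import *
for n in("top","scene"):
    d=snap(n,f"pics/{n}0.png"); print(d)
print(readout.read_state())
E
```

```text
{'fx': 364.35375842122465, 'fy': 364.35375842122465, 'cx': 321.5668957720675, 'cy': 199.51080222724346, 'origin': [0.42065358557631305, -0.07822760237153502, 0.992853411913047], 'rotation': [0.08316927345084754, -0.07325213674195558, -0.6506539710824433, 0.7512432404561409], 'ee_pos': [0.14773173705872605, -0.6069166591957815, 0.24375251973166365], 'eef_rot': [0.9928801869845749, 0.11911514614649131, -0.0001340416717271798, -0.0007058929139699283]}
{'fx': 428.74040481372134, 'fy': 428.74040481372134, 'cx': 322.5212689123645, 'cy': 197.99700999873724, 'origin': [-0.13238127330181937, 0.7878750559029738, 0.8421107302513474], 'rotation': [-0.17663274555970154, 0.4322145585249306, 0.8266770706357046, -0.3140007475792238], 'ee_pos': [0.1477764204786355, -0.6069212658205778, 0.2437639904784434], 'eef_rot': [0.9928741208173146, 0.11916579214641158, -0.00011989186904943439, -0.0006926899034379362]}
{'time': 0.1, 'joint_positions': array([ 1.30945461,  0.3328203 , -0.06470268,  1.46084688,  0.02160865,
        1.34986746, -0.08850806]), 'joint_vel': array([ 0.00053071, -0.00112148, -0.00075606, -0.00408933,  0.00044969,
       -0.000237  , -0.00063683]), 'joint_torque': array([ 2.21925380e-03, -6.24543285e+01,  2.50374607e-02, -3.90719354e+01,
       -6.15228619e-02,  3.64671985e-02, -4.93183086e-05]), 'ee_pos': array([ 0.14772594, -0.60697763,  0.24383121]), 'eef_rot': array([ 9.92882648e-01,  1.19095166e-01, -1.04837894e-04, -6.14235373e-04]), 'ft_force': array([ 0.49596747, -0.68471716, -0.40434527]), 'torque': array([-0.00099278, -0.06360403, -0.02891782]), 'grip_force': 0.0, 'width': 0.08725652736977377}
```

```bash
python3 - <<'E'
s=open('h.py').read()
s=s.replace('''    if "origin" in d: return np.array(d["origin"]),np.array(d["rotation"])''','''    if "origin" in d: return np.array(d["origin"]),R.from_quat(d["rotation"]).as_matrix()''')
s=s.replace('''    if np.shape(M)!=(3,3): M=R.from_quat(M).as_matrix()\n''','')
open('h.py','w').write(s)
E
```

```text
(no output)
```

View pics/top0.png

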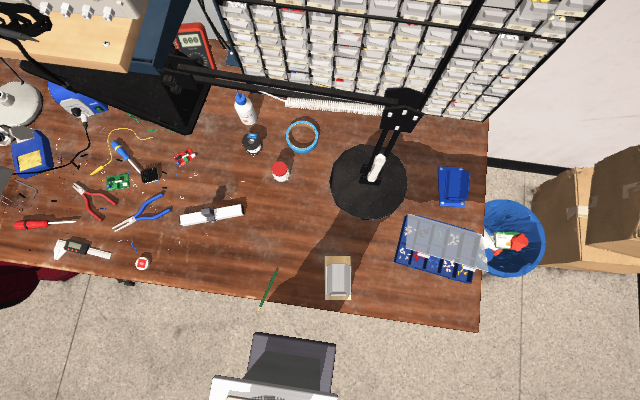

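View pics/scene0.png

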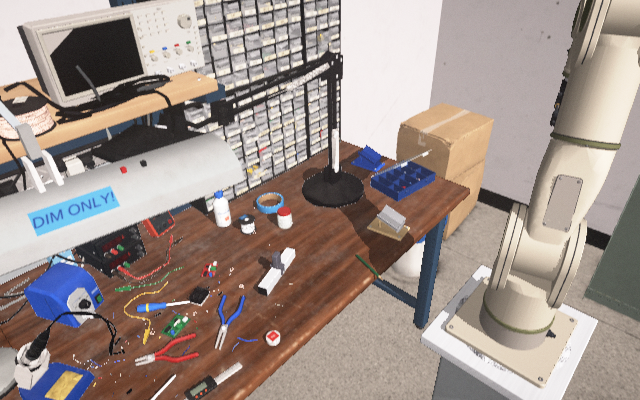

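The top view shows the bar at (212,214) and the silver cradle on plywood at (338,278). A blue look-alike is at (453,187), and the red-lid and black-lid jars are at (281,172) and (253,144). The description calls for an aluminium channel on plywood, so the one at (338,278) is the cradle. I'll confirm that in an enlarged crop.

```bash
python3 - <<'E'
from h import *
a=cv2.imread("pics/top0.png");b=cv2.imread("pics/scene0.png")
f=lambda im,u,v,w,h,k:cv2.resize(im[v:v+h,u:u+w],(w*k,h*k),interpolation=cv2.INTER_CUBIC)
# top bar u170-250 v190-240; top cradle u300-380 v240-310 ; scene bar 240-310,235-305; scene cradle 350-430,195-250
A=np.zeros((600,800,3),np.uint8)
A[:250,:400]=f(a,170,190,80,50,5)
A[:300,400:800]=f(a,300,245,80,60,5)
A[300:600,:400]=f(b,240,240,80,60,5)
A[300:600,400:800]=f(b,350,195,80,60,5)
cv2.imwrite("pics/c1.png",A)
E
```

```text
(no output)
```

View pics/c1.png

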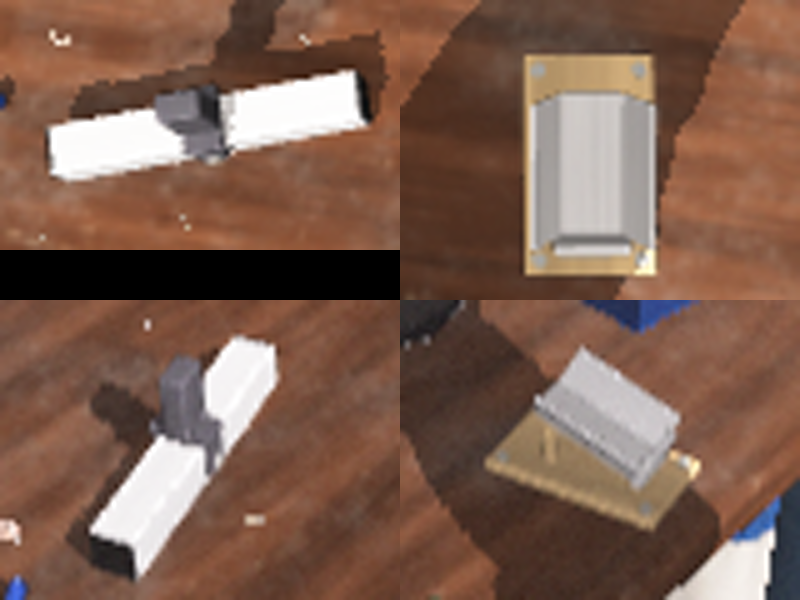

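```bash
python3 - <<'E'
from h import *
T,S="pics/top0.png","pics/scene0.png"
t1=lambda x,y:(170+(x+.5)/5-.5,190+(y+.5)/5-.5)
t2=lambda x,y:(300+(x-400+.5)/5-.5,245+(y+.5)/5-.5)
s1=lambda x,y:(240+(x+.5)/5-.5,240+(y-300+.5)/5-.5)
s2=lambda x,y:(350+(x-400+.5)/5-.5,195+(y-300+.5)/5-.5)
L=[atz(T,*t1(*p),.026) for p in((48,130),(64,180),(352,71),(364,125))]
print("bar corners",*[l.round(4) for l in L],"mid",np.mean(L,0).round(4),"len",np.linalg.norm((L[0]+L[1]-L[2]-L[3])/2))
a=(L[2]+L[3]-L[0]-L[1]); print("axis yaw",np.degrees(np.arctan2(a[1],a[0])))
print("tab top centre top",atz(T,*t1(186,104),.061).round(4),"scene",atz(S,*s1(181,365),.061).round(4),"tri",tri((T,*t1(186,104)),(S,*s1(181,365))).round(4))
print("plywood top corners", *[atz(T,*t2(*p),.012).round(4) for p in((525,55),(655,55),(525,274),(655,274))])
print("screws",*[atz(T,*t2(*p),.012).round(4) for p in((538,70),(639,70),(539,260),(641,258))])
# floor at upper end: seat+11mm downhill... z
c,s=np.cos(np.radians(20)),np.sin(np.radians(20))
zu=.062-.013*c-.011*s; zl=.062-.013*c-.085*s; zst=zl+.018*c
print(zu,zl,zst)
for p,z in(((558,95),zu),((625,95),zu),((535,105),zu+.025),((655,105),zu+.025),((555,238),zst),((632,238),zst)): print(p,atz(T,*t2(*p),z).round(4))
print("jar red",atz(T,281,167,.058),"blk",atz(T,252,134,.058))
E
```

```text
bar corners [0.5383 0.3241 0.026 ] [0.513  0.3094 0.026 ] [0.5936 0.1684 0.026 ] [0.5653 0.1563 0.026 ] mid [0.5525 0.2396 0.026 ] len 0.1635135279715803
axis yaw -70.78911508917862
tab top centre top [0.5577 0.2416 0.061 ] scene [0.5674 0.2306 0.061 ] tri [0.5567 0.2383 0.0721]
plywood top corners [ 0.4895 -0.0783  0.012 ] [ 0.4994 -0.1469  0.012 ] [ 0.3779 -0.0942  0.012 ] [ 0.3875 -0.1611  0.012 ]
screws [ 0.4827 -0.0863  0.012 ] [ 0.4903 -0.1395  0.012 ] [ 0.3859 -0.1004  0.012 ] [ 0.3944 -0.1528  0.012 ]
0.04602177435320084 0.02071228374710135 0.037626750921247704
(558, 95) [ 0.4694 -0.0979  0.046 ]
(625, 95) [ 0.4743 -0.1319  0.046 ]
(535, 105) [ 0.4616 -0.0867  0.071 ]
(655, 105) [ 0.4702 -0.1459  0.071 ]
(555, 238) [ 0.3986 -0.1064  0.0376]
(632, 238) [ 0.4042 -0.1451  0.0376]
jar red [0.70283444 0.07068985 0.058     ] blk [0.78478818 0.16512243 0.058     ]
```

The crop confirms it: a silver channel on plywood, with the foot stop at its lower edge in the top view, facing the robot. The bar's steel tab is clear in both views. I'll move over the cradle first for a near look, then go to the bar.

```bash
cat >> h.py <<'E'
def delta(pos,xyaw,s=None,tilt=None):
    "rotvec+shift in present tool axes to reach world pos, tool down with tool x at yaw deg"
    s=s or readout.read_state(); R0=R.from_quat(s["eef_rot"])
    a=np.radians(xyaw); Rg=R.from_matrix(np.array([[np.cos(a),np.sin(a),0],[np.sin(a),-np.cos(a),0],[0,0,-1]]))
    if tilt is not None: Rg=R.from_rotvec(tilt)*Rg
    print("d",pos,xyaw,(R0.inv()*Rg).as_rotvec().round(4),R0.inv().apply(np.array(pos)-s["ee_pos"]).round(4))
E
python3 - <<'E'
from h import *
T="pics/top0.png"
print("lamp",atz(T,372,180,.02), atz(T,400,90,.35),"wall side")
print(np.array(cams.camera("wrist")["T_tool_cam"]).round(3))
delta((.40,-.30,.28),60); delta((.42,-.12,.30),98.5)
E
```

```text
lamp [ 0.71322124 -0.17910798  0.02      ] [ 0.80201352 -0.17832504  0.35      ] wall side
[[-0.     0.955  0.298  0.083]
 [ 1.     0.     0.001  0.001]
 [ 0.001  0.298 -0.955 -0.141]
 [ 0.     0.     0.     1.   ]]
d (0.4, -0.3, 0.28) 60 [-1.000e-03 -4.000e-04 -8.084e-01] [ 0.3177 -0.2387 -0.0358]
d (0.42, -0.12, 0.3) 98.5 [-9.0000e-04 -8.0000e-04 -1.4803e+00] [ 0.3797 -0.4088 -0.0556]
```

step_arm --deltas '[[[0, 0, -0.15, 0.06, -0.045, -0.01, 100], [0, 0, -0.3, 0.12, -0.09, -0.02, 100], [0, 0, -0.45, 0.18, -0.135, -0.025, 100], [0, 0, -0.6, 0.24, -0.18, -0.03, 100], [0, 0, -0.75, 0.3, -0.225, -0.036, 100], [0, 0, -0.9, 0.33, -0.27, -0.04, 100], [0, 0, -1.07, 0.345, -0.31, -0.045, 100], [0, 0, -1.24, 0.36, -0.35, -0.05, 100], [0, 0, -1.4, 0.37, -0.39, -0.055, 100], [0, 0, -1.48, 0.38, -0.409, -0.056, 100], [0, 0, -1.48, 0.38, -0.409, -0.056, 100], [0, 0, -1.48, 0.38, -0.409, -0.056, 100]]]'

```text
time: 1.65
ee_pos: [0.42, -0.1217, 0.3002]
eef_rot: [0.654, 0.756, -0.0, -0.0]
ft_force: [-0.5, -0.4, 0.3]
width: 0.0868
grip_force: 0.0
```

```bash
python3 - <<'E'
from h import *
d=snap("wrist","pics/w1.png"); print(d["ee_pos"],R.from_quat(d["eef_rot"]).as_matrix()[:,0].round(3))
E
```

```text
[0.4199532308940388, -0.12168829718702324, 0.3001544205235425] [-0.144  0.99   0.   ]
```

View pics/w1.png

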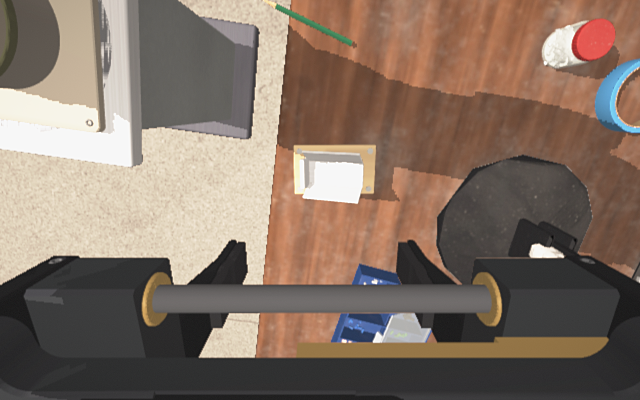

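The cradle is at (335,173), with its stop to the left and its open upper edge to the right at about (361,178). The red-lid jar is at (580,42) and the lamp base at (515,220). I'll enlarge the cradle.

```bash
python3 -c "
from h import *
crop('pics/w1.png',285,135,385,210,8,'pics/c2.png')"
```

```text
(no output)
```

View pics/c2.png

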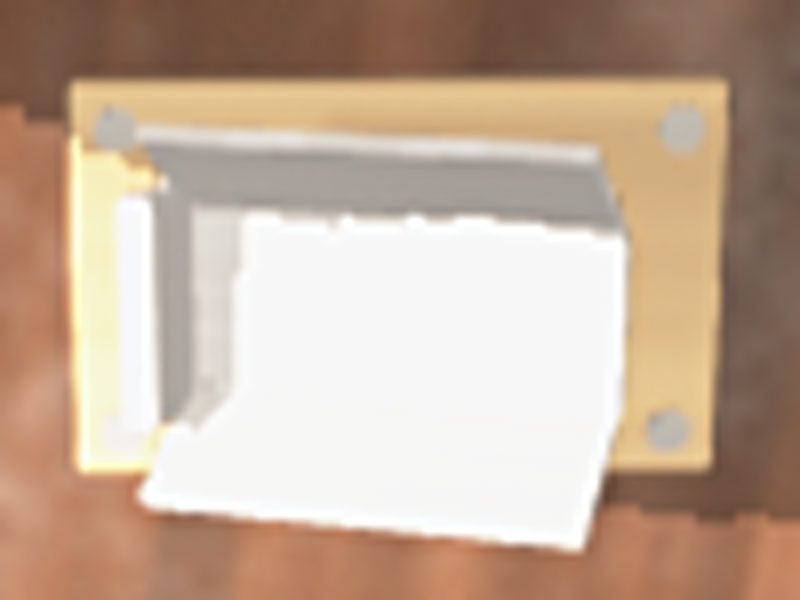

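```bash
python3 - <<'E'
from h import *
from scipy.optimize import least_squares
T,W="pics/top0.png","pics/w1.png"
t2=lambda x,y:(300+(x-400+.5)/5-.5,245+(y+.5)/5-.5)
w=lambda x,y:(285+(x+.5)/8-.5,135+(y+.5)/8-.5)
obs=[(W,w(627,235),(-11,15.5,-13)),(W,w(190,205),(-85,15.5,-13)),(W,w(155,198),(-85,13,5)),
(W,w(600,155),(-11,30,None)),(W,w(145,130),(-85,30,None)),(W,w(583,550),(-11,-30,None)),(W,w(140,500),(-85,-30,None)),
(T,t2(558,95),(-11,15.5,-13)),(T,t2(625,95),(-11,-15.5,-13)),(T,t2(534,105),(-11,30,None)),(T,t2(655,105),(-11,-30,None)),(T,t2(593,238),(-85,0,5))]
s=np.radians(20);Ry=np.array([[np.cos(s),0,-np.sin(s)],[0,1,0],[np.sin(s),0,np.cos(s)]])
def f(q):
    o=[]
    for fn,uv,p in obs:
        l=np.array([p[0],p[1],q[3] if p[2] is None else p[2]])/1e3 if p[2] is not None else np.array([p[0]/1e3,p[1]/1e3,q[3]])
        P=R.from_euler('z',q[2]).as_matrix()@Ry@l+[q[0],q[1],.062]
        o+=list(np.subtract(proj(fn,P),uv))
    return np.array(o)
r_=least_squares(f,[.478,-.114,.15,.01],x_scale=[.01,.01,.1,.01],loss='soft_l1')
print(r_.x.round(4),np.degrees(r_.x[2])); print(f(r_.x).reshape(-1,2).round(1))
delta((.51,.05,.28),103); delta((.53,.18,.25),109); delta((.555,.22,.22),109.2)
E
```

```text
[ 0.4788 -0.1146  0.1292  0.0109] 7.402699730823858
[[-0.  -0.3]
 [ 1.2 -0.5]
 [ 0.4  4.3]
 [-0.4  0.7]
 [-0.2  0.3]
 [-0.7 -0.8]
 [ 0.6 -0.8]
 [ 0.9 -0.5]
 [-0.4 -0.3]
 [ 0.1  0.3]
 [-0.   0.7]
 [-0.3  1.4]]
d (0.51, 0.05, 0.28) 103 [-0.0006 -0.0004 -0.083 ] [0.157  0.1138 0.0201]
d (0.53, 0.18, 0.25) 109 [-0.0006 -0.0005 -0.1877] [0.2828 0.1522 0.0501]
d (0.555, 0.22, 0.22) 109.2 [-0.0006 -0.0005 -0.1912] [0.3188 0.1827 0.0801]
```

step_arm --deltas '[[[0, 0, -0.03, 0.05, 0.04, 0.01, 100], [0, 0, -0.06, 0.1, 0.08, 0.015, 100], [0, 0, -0.09, 0.15, 0.11, 0.02, 100], [0, 0, -0.12, 0.2, 0.13, 0.035, 100], [0, 0, -0.15, 0.25, 0.15, 0.05, 100], [0, 0, -0.19, 0.3, 0.17, 0.065, 100], [0, 0, -0.191, 0.319, 0.183, 0.08, 100], [0, 0, -0.191, 0.319, 0.183, 0.08, 100], [0, 0, -0.191, 0.319, 0.183, 0.08, 100]]]'

```text
time: 2.82
ee_pos: [0.5549, 0.2207, 0.2204]
eef_rot: [0.579, 0.815, -0.0, 0.0]
ft_force: [-0.1, -0.1, 0.6]
width: 0.087
grip_force: 0.0
```

```bash
python3 - <<'E'
from h import *
d=snap("wrist","pics/w2.png"); print(d["ee_pos"])
u,v=map(int,proj("pics/w2.png",(.5555,.239,.04))); print(u,v)
u0=max(0,u-80);v0=max(0,v-60); print(u0,v0)
crop('pics/w2.png',u0,v0,u0+160,v0+120,5,'pics/c3.png')
E
```

```text
[0.5548896239788059, 0.2206852910773788, 0.22039923474671336]
327 172
247 112
```

View pics/c3.png

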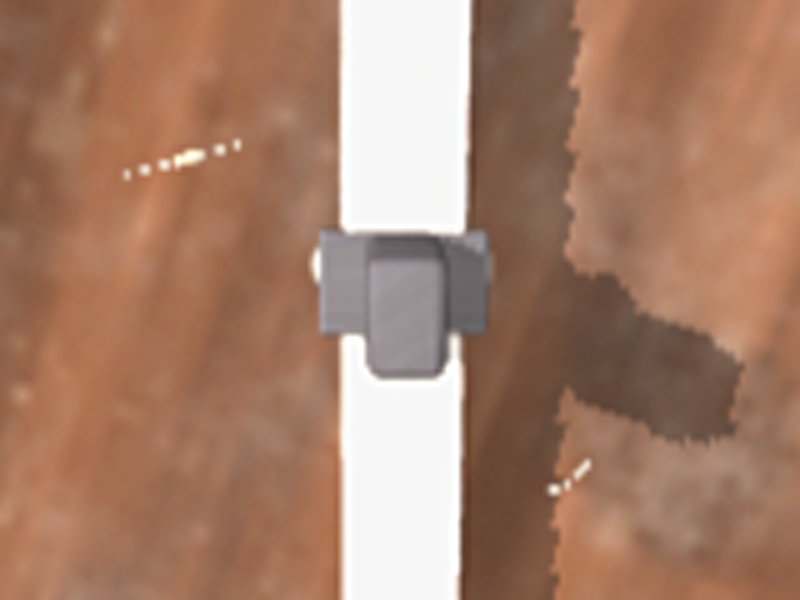

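The tab's top is at crop (405,317), and the bar runs straight up the image, so the yaw matches.

```bash
python3 - <<'E'
from h import *
W="pics/w2.png"; c=lambda x,y:(247+(x+.5)/5-.5,112+(y+.5)/5-.5)
t=atz(W,*c(405,317),.074); print(t)
for p in((367,317),(443,317),(405,257),(405,377)): print((atz(W,*c(*p),.074)-t).round(4))
print("yoke", atz(W,*c(404,282),.028))
delta((t[0],t[1],.12),109.2); delta((t[0],t[1],.058),109.2)
E
```

```text
[0.55352997 0.24289718 0.074     ]
[-0.0068 -0.0024  0.    ]
[0.0068 0.0024 0.    ]
[-0.0038  0.0107  0.    ]
[ 0.0039 -0.011   0.    ]
yoke [0.55472394 0.24138427 0.028     ]
d (np.float64(0.5535299720547808), np.float64(0.24289718031849852), 0.12) 109.2 [0.0001 0.0009 0.001 ] [0.0216 0.006  0.1008]
d (np.float64(0.5535299720547808), np.float64(0.24289718031849852), 0.058) 109.2 [0.0001 0.0009 0.001 ] [0.0216 0.006  0.1628]
```

step_arm --deltas '[[[0, 0, 0, 0.015, 0.004, 0.05, 100], [0, 0, 0, 0.021, 0.006, 0.1, 70], [0, 0, 0, 0.021, 0.006, 0.13, 60], [0, 0, 0, 0.021, 0.006, 0.157, 60], [0, 0, 0, 0.021, 0.006, 0.157, 60], [0, 0, 0, 0.021, 0.006, 0.157, 0], [0, 0, 0, 0.021, 0.006, 0.157, 0], [0, 0, 0, 0.021, 0.006, 0.157, 0], [0, 0, 0, 0.021, 0.006, 0.157, 0], [0, 0, 0, 0.021, 0.006, 0.157, 0], [0, 0, 0, 0.021, 0.006, 0.157, 0], [0, 0, 0, 0.021, 0.006, 0.157, 0]]]' --squeeze 55

```text
time: 4.38
ee_pos: [0.5532, 0.2444, 0.0638]
eef_rot: [0.578, 0.816, 0.0, 0.0]
ft_force: [0.1, -1.0, 3.8]
width: 0.0158
grip_force: 55.0
```

step_arm --deltas '[[[0, 0, 0, 0, 0, -0.01, 0], [0, 0, 0, 0, 0, -0.025, 0], [0, 0, 0, 0, 0, -0.045, 0], [0, 0, 0, 0, 0, -0.065, 0], [0, 0, 0, 0, 0, -0.085, 0], [0, 0, 0, 0, 0, -0.105, 0], [0, 0, 0, 0, 0, -0.12, 0], [0, 0, 0, 0, 0, -0.12, 0], [0, 0, 0, 0, 0, -0.12, 0], [0, 0, 0, 0, 0, -0.12, 0], [0, 0, 0, 0, 0, -0.12, 0]]]'

```text
time: 5.75
ee_pos: [0.5527, 0.2442, 0.183]
eef_rot: [0.578, 0.816, -0.0, -0.0]
ft_force: [0.1, -0.3, -4.9]
width: 0.0159
grip_force: 55.0
```

```bash
python3 - <<'E'
from h import *
d=snap("scene","pics/s1.png"); print(d["ee_pos"]); print(proj("pics/s1.png",(.553,.242,.14)))
print({k:readout.read_state()[k] for k in("ft_force","torque","width")})
u,v=map(int,proj("pics/s1.png",(.553,.242,.14)))
crop("pics/s1.png",u-80,v-60,u+80,v+60,5,"pics/c4.png")
E
```

```text
[0.5527396239888028, 0.2441788891286614, 0.182957561194008]
(np.float64(273.8299449828363), np.float64(234.3107392727965))
{'ft_force': array([ 1.3146127 ,  0.28650766, -4.51836911]), 'torque': array([-0.11779393, -0.21517452, -0.01059537]), 'width': 0.0154304364315919}
```

View pics/c4.png

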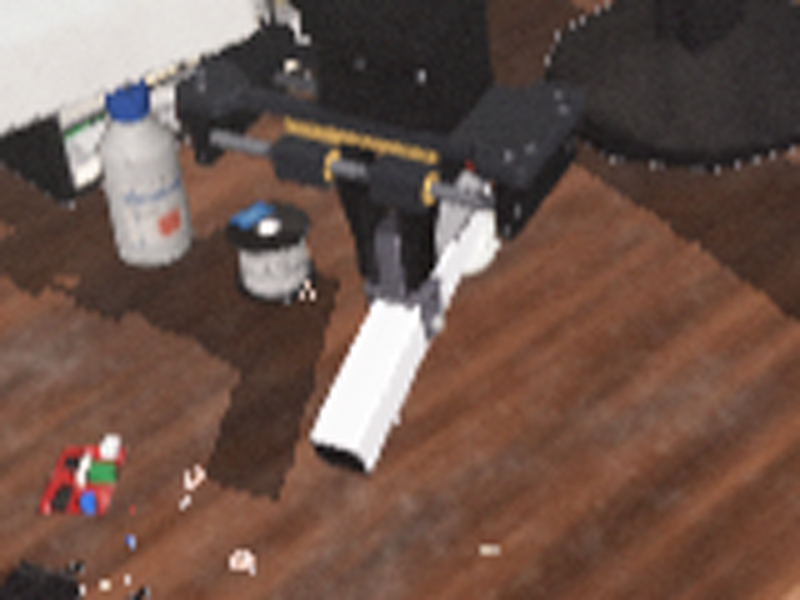

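```bash
python3 - <<'E'
from h import *
S="pics/s1.png"; m=np.array([.553,.243,.132]); d=np.array([-.329,.944,0])
u0,v0=193,174
for sg in(1,0,-1):
  for e in(1,-1):
    t=np.radians(23)*sg; p=m+e*.085*(np.cos(t)*d-np.array([0,0,np.sin(t)]))
    u,v=proj(S,p); print("+y drop" if sg>0 else "flat" if sg==0 else "-y drop",e,((u-u0)*5).round(),((v-v0)*5).round())
T="pics/top1.png"; snap("top",T)
im=cv2.imread(T)
# heavy end towards +yaw109.2 -> must point to yaw 187.4: turn +78.2 -> tool x yaw 187.4
c=np.cos(np.radians(7.4));s=np.sin(np.radians(7.4)); u=np.array([c,s,0])
seat=np.array([.4788,-.1146,.062])
for h,back in((.06,.0),):
    for nm,p in(("a",(.50,.10,.22)),):
        delta(p,150)
    delta((seat[0],seat[1],.22),187.4)
E
```

```text
+y drop 1 335.0 458.0
+y drop -1 468.0 181.0
flat 1 321.0 417.0
flat -1 478.0 223.0
-y drop 1 321.0 357.0
-y drop -1 476.0 277.0
d (0.5, 0.1, 0.22) 150 [-5.000e-04 -2.000e-04 -7.082e-01] [-0.1185 -0.0978 -0.0368]
d (np.float64(0.4788), np.float64(-0.1146), 0.22) 187.4 [-4.0000e-04 -3.0000e-04 -1.3609e+00] [-0.3138 -0.1892 -0.0367]
```

The near (+y) end, at crop (342,458), matches the predicted "+y end drops" position of (335,458), and the wrist torque agrees. So the heavy end lies along tool +x and has to point downhill, which needs a tool yaw of 187.4°.

step_arm --deltas '[[[0, 0, -0.05, -0.01, -0.006, -0.005, 0], [0, 0, -0.13, -0.03, -0.018, -0.01, 0], [0, 0, -0.22, -0.05, -0.03, -0.017, 0], [0, 0, -0.32, -0.074, -0.045, -0.02, 0], [0, 0, -0.42, -0.098, -0.06, -0.02, 0], [0, 0, -0.52, -0.122, -0.074, -0.02, 0], [0, 0, -0.62, -0.146, -0.088, -0.02, 0], [0, 0, -0.72, -0.17, -0.102, -0.02, 0], [0, 0, -0.82, -0.194, -0.116, -0.02, 0], [0, 0, -0.92, -0.218, -0.13, -0.02, 0], [0, 0, -1.02, -0.24, -0.144, -0.02, 0], [0, 0, -1.12, -0.262, -0.157, -0.02, 0], [0, 0, -1.21, -0.282, -0.17, -0.02, 0], [0, 0, -1.29, -0.299, -0.18, -0.018, 0], [0, 0, -1.34, -0.309, -0.186, -0.017, 0], [0, 0, -1.361, -0.314, -0.189, -0.017, 0], [0, 0, -1.361, -0.314, -0.189, -0.017, 0], [0, 0, -1.361, -0.314, -0.189, -0.017, 0], [0, 0, -1.361, -0.314, -0.189, -0.017, 0]]]'

```text
time: 8.22
ee_pos: [0.4793, -0.1141, 0.2006]
eef_rot: [-0.065, 0.998, -0.0, 0.0]
ft_force: [-0.5, -0.2, -4.8]
width: 0.0153
grip_force: 55.0
```

```bash
python3 - <<'E'
from h import *
s=readout.read_state(); print(s["ee_pos"],R.from_quat(s["eef_rot"]).as_matrix()[:,0],s["joint_positions"].round(2),s["ft_force"].round(1))
d=snap("scene","pics/s2.png"); snap("top","pics/t2.png"); snap("wrist","pics/w3.png")
a=cv2.imread("pics/s2.png");b=cv2.imread("pics/t2.png");w=cv2.imread("pics/w3.png")
u,v=map(int,proj("pics/s2.png",(.46,-.115,.1))); print(u,v)
A=np.zeros((600,800,3),np.uint8)
A[:400,:400]=cv2.resize(a[v-40:v+40,u-40:u+40],(400,400),interpolation=cv2.INTER_CUBIC)
u2,v2=map(int,proj("pics/t2.png",(.46,-.115,.1))); print(u2,v2)
A[:400,400:]=cv2.resize(b[v2-40:v2+40,u2-40:u2+40],(400,400),interpolation=cv2.INTER_CUBIC)
A[400:600,:320]=cv2.resize(w,(320,200),interpolation=cv2.INTER_AREA)
cv2.imwrite("pics/c5.png",A)
E
```

```text
[ 0.47929134 -0.11408118  0.20062681] [-9.91591158e-01 -1.29409956e-01 -1.97296661e-04] [ 1.12  0.2  -1.06  1.82  0.18  1.23  1.7 ] [-0.5 -0.2 -4.8]
383 200
338 267
```

View pics/c5.png

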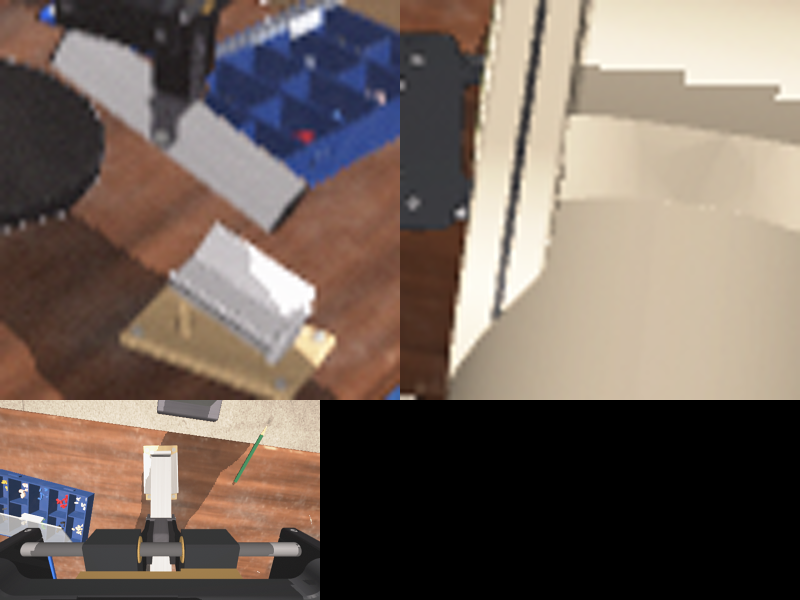

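The bar hangs with its low heavy end towards the foot stop: hinge at about (376,186) in the scene view, cap at about (401,203). I'll lower it most of the way, then check the fit from the wrist camera.

step_arm --deltas '[[[0, 0, 0, 0, 0, 0.02, 0], [0, 0, 0, 0, 0, 0.04, 0], [0, 0, 0, 0, 0, 0.055, 0], [0, 0, 0, 0, 0, 0.066, 0], [0, 0, 0, 0, 0, 0.072, 0], [0, 0, 0, 0, 0, 0.072, 0], [0, 0, 0, 0, 0, 0.072, 0]]]'

```text
time: 9.25
ee_pos: [0.4795, -0.1147, 0.129]
eef_rot: [-0.065, 0.998, -0.0, 0.0]
ft_force: [-0.4, -0.6, -4.0]
width: 0.0155
grip_force: 55.0
```

```bash
python3 - <<'E'
from h import *
snap("wrist","pics/w4.png"); snap("scene","pics/s4.png")
A=np.zeros((600,800,3),np.uint8)
u,v=map(int,proj("pics/w4.png",(.42,-.122,.04))); print(u,v); u0=u-40;v0=max(0,v-60); print(u0,v0)
A[:,:400]=cv2.resize(cv2.imread("pics/w4.png")[v0:v0+120,u0:u0+80],(400,600),interpolation=cv2.INTER_CUBIC)
u,v=map(int,proj("pics/s4.png",(.44,-.115,.06))); print(u-40,v-60)
A[:,400:]=cv2.resize(cv2.imread("pics/s4.png")[v-60:v+60,u-40:u+40],(400,600),interpolation=cv2.INTER_CUBIC)
cv2.imwrite("pics/c6.png",A)
E
```

```text
323 139
283 79
347 153
```

View pics/c6.png

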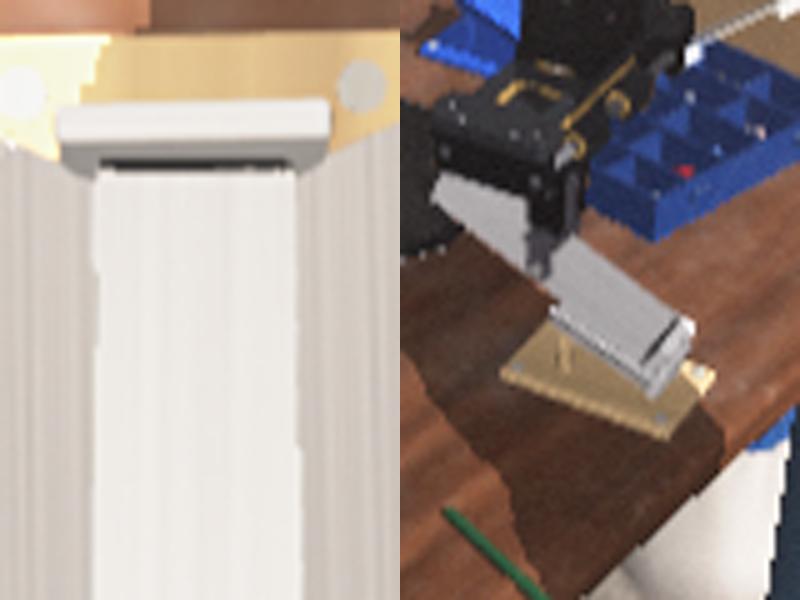

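The bar is laterally centred: its edges are at 95 to 297, against 60 to 330 for the stop. It is just uphill of the stop with a small dark gap at row 165. I'll lower it gently while watching the force.

step_arm --deltas '[[[0, 0, 0, 0, 0, 0.004, 0], [0, 0, 0, 0, 0, 0.007, 0], [0, 0, 0, 0, 0, 0.01, 0], [0, 0, 0, 0, 0, 0.012, 0], [0, 0, 0, 0, 0, 0.012, 0]]]'

```text
time: 9.98
ee_pos: [0.4792, -0.1147, 0.1165]
eef_rot: [-0.065, 0.998, 0.0, 0.0]
ft_force: [-0.5, -0.8, -2.6]
width: 0.0155
grip_force: 55.0
```

step_arm --deltas '[[[0, 0, 0, 0, 0, 0.001, 0], [0, 0, 0, 0, 0, 0.002, 0], [0, 0, 0, 0, 0, 0.003, 0], [0, 0, 0, 0, 0, 0.003, 0]]]'

```text
time: 10.48
ee_pos: [0.4794, -0.1148, 0.114]
eef_rot: [-0.065, 0.998, -0.0, 0.0]
ft_force: [-0.5, -0.2, 3.9]
width: 0.0155
grip_force: 55.0
```

step_arm --deltas '[[[0, 0, 0, 0.001, 0, 0.0005, 0], [0, 0, 0, 0.002, 0, 0.001, 0], [0, 0, 0, 0.002, 0, 0.001, 0]]]'

```text
time: 10.85
ee_pos: [0.4789, -0.1149, 0.1138]
eef_rot: [-0.065, 0.998, -0.0, 0.002]
ft_force: [1.4, 1.0, 8.0]
width: 0.0158
grip_force: 55.0
```

step_arm --deltas '[[[0, 0, 0, 0.0005, 0, -0.001, 0], [0, 0, 0, 0.001, 0, -0.001, 0], [0, 0, 0, 0.002, 0, -0.0005, 0], [0, 0, 0, 0.002, 0, -0.0005, 0]]]'

```text
time: 11.35
ee_pos: [0.4757, -0.1151, 0.1132]
eef_rot: [-0.065, 0.998, -0.0, 0.001]
ft_force: [4.9, 1.5, -0.1]
width: 0.0158
grip_force: 55.0
```

step_arm --deltas '[[[0, 0, 0, 0.001, 0, 0.0003, 0], [0, 0, 0, 0.001, 0, 0.0003, 0]]]'

```text
time: 11.6
ee_pos: [0.4754, -0.1151, 0.1133]
eef_rot: [-0.065, 0.998, -0.0, 0.001]
ft_force: [6.2, 1.0, -0.9]
width: 0.0156
grip_force: 55.0
```

The force against the stop rises as I push, and the position matches the seat. I'll release and rise straight up.

step_arm --deltas '[[[0, 0, 0, 0, 0, 0, 25], [0, 0, 0, 0, 0, 0, 40], [0, 0, 0, 0, 0, 0, 60], [0, 0, 0, 0, 0, 0, 60], [0, 0, 0, 0, 0, -0.01, 60], [0, 0, 0, 0, 0, -0.03, 60], [0, 0, 0, 0, 0, -0.06, 60], [0, 0, 0, 0, 0, -0.1, 60], [0, 0, 0, 0, 0, -0.14, 60], [0, 0, 0, 0, 0, -0.16, 60], [0, 0, 0, 0, 0, -0.16, 60], [0, 0, 0, 0, 0, -0.16, 60]]]'

```text
time: 13.1
ee_pos: [0.4739, -0.1153, 0.2725]
eef_rot: [-0.065, 0.998, -0.0, -0.0]
ft_force: [0.4, 0.4, 0.7]
width: 0.0523
grip_force: 0.0
```

```bash
python3 - <<'E'
from h import *
s=readout.read_state(); print(s["time"],s["ee_pos"],s["ft_force"])
snap("wrist","pics/w5.png"); snap("scene","pics/s5.png")
A=np.zeros((600,800,3),np.uint8)
u,v=map(int,proj("pics/w5.png",(.44,-.118,.05))); u0=u-40;v0=max(0,v-60); print(u0,v0)
A[:,:400]=cv2.resize(cv2.imread("pics/w5.png")[v0:v0+120,u0:u0+80],(400,600),interpolation=cv2.INTER_CUBIC)
u,v=map(int,proj("pics/s5.png",(.46,-.115,.06))); print(u-40,v-60)
A[:,400:]=cv2.resize(cv2.imread("pics/s5.png")[v-60:v+60,u-40:u+40],(400,600),interpolation=cv2.INTER_CUBIC)
cv2.imwrite("pics/c7.png",A)
E
```

```text
13.1 [ 0.47388736 -0.11525152  0.27248518] [0.38548093 0.39410205 0.66250123]
283 91
342 151
```

View pics/c7.png

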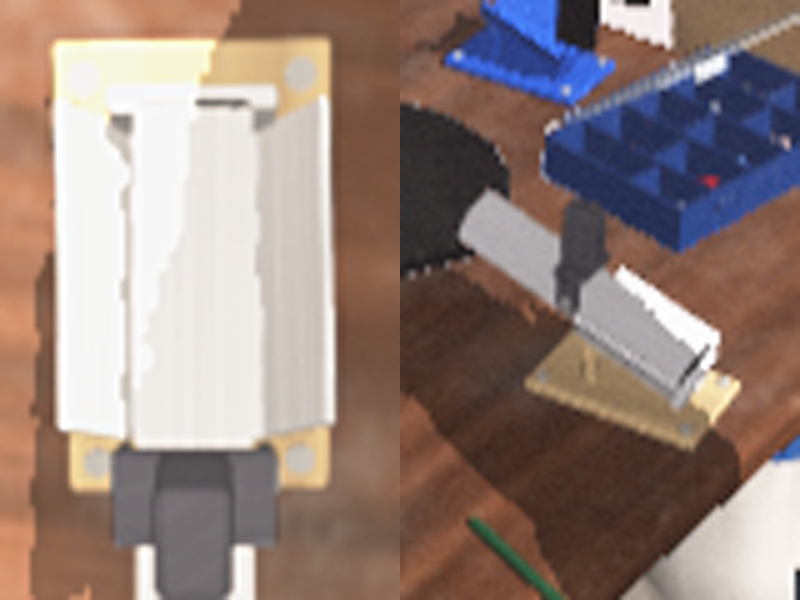

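The bar lies in the channel with its heavy end against the stop (wrist crop, stop at about (195,97)). It rests by itself and the gripper is clear, so I'll hand it in.

```bash
python3 -c "
from bench import r
print(r.close_job())"
```

```text
the job is handed in; nothing more can be done
None
```

The bar was lifted by its tab, its +y end dropped as the heavy one, and it now rests released in the aluminium cradle with that end against the foot stop; I never touched the jar, and the job was handed in at about 13 s.

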